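# Set out the bench containers on the rail by width

## Task

Line up the four containers (white vial, brown bottle, glass beaker and specimen cup) on the rail in order of width, one upright in the middle of each rubber disc, with the narrowest on the disc next to the raised stop bar and the widest at the far end. Do not tip any of them over on the way.

Things in the scene. Friction and masses are not known exactly. Their poses are not given: they have to be found in the camera images.
- vial_mid (a point): small white vial with a narrow screw cap, 46 mm high, body 19 mm across up to 38 mm from its foot: the narrowest of the four. Stands upright and loose on the table. The point lies on its axis, half-way up (23 mm above its foot); its z axis points up.
- bottle_mid (a point): small brown glass bottle with a dark narrow screw cap, 60 mm high, body 28 mm across up to 48 mm from its foot: the second narrowest. Stands upright and loose on the table. The point lies on its axis, half-way up (30 mm above its foot); its z axis points up.
- beaker_mid (a point): plain clear glass beaker, 55 mm high, 44 mm across: the second widest. Stands upright and loose on the table. The point lies on its axis, half-way up (27.5 mm above its foot); its z axis points up.
- cup_mid (a point): specimen cup with a screwed-on lid, 65 mm high, 63 mm across at the lid, which stays on, body about 55 mm across below it (up to 58 mm from its foot): the widest. Stands upright and loose on the table. The point lies on its axis, half-way up (32.5 mm above its foot); its z axis points up.
- disc_a: one of four equal flat black rubber discs, 72 mm across and 3 mm thick, fixed in a straight row at 85 mm spacing on a low metal rail (84 mm wide, 380 mm long, 6 mm thick, fixed on the table). Which letter lies where in the row changes. Origin: centre of its underside; its upper face is 3 mm above that (9 mm above the table). z up, y along the row.
- disc_b: one of four equal flat black rubber discs, 72 mm across and 3 mm thick, fixed in a straight row at 85 mm spacing on a low metal rail (84 mm wide, 380 mm long, 6 mm thick, fixed on the table). Which letter lies where in the row changes. Origin: centre of its underside; its upper face is 3 mm above that (9 mm above the table). z up, y along the row.
- disc_c: one of four equal flat black rubber discs, 72 mm across and 3 mm thick, fixed in a straight row at 85 mm spacing on a low metal rail (84 mm wide, 380 mm long, 6 mm thick, fixed on the table). Which letter lies where in the row changes. Origin: centre of its underside; its upper face is 3 mm above that (9 mm above the table). z up, y along the row.
- disc_d: one of four equal flat black rubber discs, 72 mm across and 3 mm thick, fixed in a straight row at 85 mm spacing on a low metal rail (84 mm wide, 380 mm long, 6 mm thick, fixed on the table). Which letter lies where in the row changes. Origin: centre of its underside; its upper face is 3 mm above that (9 mm above the table). z up, y along the row.
- stop: dark steel stop bar with two bright round screw heads on top, 80 x 14 mm and 22 mm high, fixed across the rail at one end of the row, 55.5 mm beyond the centre of the disc nearest to it (it may be at either end; the other end has only a narrow flat strip 6 mm wide and 2 mm high, of the same metal as the rail). Origin: centre of its underside, 6 mm above the table. y along the row.
There are look-alikes about, which are no part of the job. Leave any blue look-alike of the part that bears vial_mid alone.

How it is judged:
By the outcome, as a careful person would: the job done as asked, in the order asked, and still so for the second after the job is handed in, with the robot touching nothing.
It also fails if it takes over 112 s, if anything falls off the work surface, if the arm or the gripper's body presses on something with over 40 N, if the wrist force passes 120 N, or if a joint passes its speed limit or range.

## Robot

A 6-joint arm with a two-finger parallel gripper is mounted at the origin on a cart in front of the work surface, level with it; the furniture and walls round the work are solid. World frame = base frame: x ahead of the robot, y to its left, z up, the work surface at z = 0. Lengths are in m, angles in rad, forces in N, time in s.
With the tool pointing down it reaches from about 0.35 to 0.85 m from the base axis. Payload 8.1 kg.
Tool frame: the origin (TCP) lies between the finger pads; the fingertips stand 14 mm ahead of it and the grasp point (between the pads) lies 5 mm behind it; z points along the fingers, y is the line along which they close (so a half turn about z gives the same grasp; the last joint's range is limited). The gripper opens to 93 mm and grips with 3 to 60 N. Pads are 15 mm wide; open, the fingers measure 128 mm over their backs; the gripper's body (75 mm by 188 mm) begins 65 mm behind the grasp point.
Start: joints at [1.26, 0.13, 1.488, -0, 1.523, -0.085], TCP at [0.134, 0.585, 0.233] pointing down, gripper open.
Joint ranges: [-2.96, 2.96], [-0.89, 2.26], [0.02, 2.5], [-1.34, 4.48], [0, 2.73], [-2.66, 2.66]. Speed limits (rad/s): [2.39, 2.39, 2.79, 3.14, 3.14, 3.14].

## Interface

Orientations are given as a rotation vector (axis times angle).
In Python, from plant import robot gives the robot as it stands.
- The arm moves only by the tool arm_command, never from a script. Its argument "targets" is a list of rows, each an object of numbers: "x", "y", "z": the shift along the world's x, y, z in units of 500 mm (1.0 is 500 mm); "rx", "ry", "rz": the turn, a rotation vector about the world's x, y, z in units of 2 rad (1.0 is 2 rad); "claw": the closure in counts, from 0 (fully open) to 255 (shut). In form: [{"x": .., "y": .., "z": .., "rx": .., "ry": .., "rz": .., "claw": ..}, ...]. A call has 1 to 10 rows; each row is the pose to reach, as a shift and turn from the pose commanded when the call began; what a row does not reach only later rows make up. A row lasts 1/12 s, in which the tool goes at most 41.7 mm and 7.16 degrees, less where a joint would pass 70% of its speed; a pose out of reach is approached as far as the arm can. A call with a number of a shift or a turn outside -1 to 1 is refused whole. A call with a gripper value outside its range is refused whole. The fingers move at their own pace and stop on an object; "squeeze" is the grip in N (left out, the last holds). Time passes only in rows, so rows that repeat a pose let the fingers close. It gives the time, the measured TCP pose, the force, the opening and the grip force at its end, in the units of the state.
- robot.read_state(): the state, without advancing time (a new reading comes with each control period).
- robot.read_camera(name): name is "scene" or "top" or "wrist"; returns (picture, depth): 400x640x3 uint8, red, green, blue; 400x640 float32, m along the optical axis (not along the pixel's ray), 0 where there is no reading.
- robot.get_calibration(name): a dict with "intrinsics" (3x3 intrinsics, pixels), "origin" and "orientation" of the camera in the world. Camera axes: x right, y up, looking along -z (the intrinsics and any distortion apply to the point x, -y, -z); pixel columns grow to the right and rows downward; lengths in m; the calibration is good to about 2 mm. A picture is of the moment at which its call begins: read the wrist's pose just before it. get_calibration takes no time and is no camera call; for the wrist camera it gives the pose at the moment of the call.
- robot.close_job(): hands the job in; it is judged then, once.
The state is a dict: "t": time; "q": joint angles; "dq": joint speeds; "joint_torque": joint torques, N m; "tool_pos": TCP position; "orientation": TCP orientation; "force": force on the tool from outside, world axes, zero at the start; "wrist_torque": the same for the moment, N m; "opening": finger opening in m; "gripper_force": force on a finger pad.
Only numpy, scipy, OpenCV 4.12 (cv2) and the standard library are available. Lean on these libraries where they do the work, as an engineer would, in place of code of your own. Each camera call takes 0.05 s, during which the arm holds its last target. There are 200 camera calls.

## Working session

There is one attempt and no reset: what is moved stays moved. The work goes in short steps, Python scripts to look and compute and a tool call to move; the robot and the scene stay as the last step left them, time stands still between calls to the robot, and variables do not carry over. Pictures are saved under pics/ and viewed, at most 14 in all, crops included, and the job is handed in when it is done.

Besides the shell and the picture viewer there is one more tool, called after "Emit:" as a command line: name --argument value ..., lists and objects as JSON in quotes. arm_command: Moves the arm, as the interface text tells. Shifts and turns lie within -1 to 1; 1 stands for 500 mm of shift or 2 rad of turn. Its arguments: {"type":"object","properties":{"targets":{"type":"array","items":{"type":"object","properties":{"x":{"type":"number","minimum":-1,"maximum":1},"y":{"type":"number","minimum":-1,"maximum":1},"z":{"type":"number","minimum":-1,"maximum":1},"rx":{"type":"number","minimum":-1,"maximum":1},"ry":{"type":"number","minimum":-1,"maximum":1},"rz":{"type":"number","minimum":-1,"maximum":1},"claw":{"type":"number"}}}},"squeeze":{"type":"number"}},"required":["targets"]}

```bash
mkdir -p pics; ls; cat > h.py <<'E'
import numpy as np, cv2
from plant import robot
def cap(name,fn=None):
    c=robot.get_calibration(name); im,d=robot.read_camera(name)
    if fn: cv2.imwrite('pics/'+fn,cv2.cvtColor(im,cv2.COLOR_RGB2BGR))
    np.savez('pics/'+name+'.npz',im=im,d=d,K=c['intrinsics'],o=c['origin'],R=rot(c['orientation']))
    return im,d,c
def rot(r):
    r=np.array(r,float)
    return r if r.shape==(3,3) else cv2.Rodrigues(r)[0]
def ray(c,u,v):
    K=np.array(c['intrinsics']);R=rot(c['orientation'])
    return R@np.array([(u-K[0,2])/K[0,0],-(v-K[1,2])/K[1,1],-1.])
def onplane(c,u,v,z):
    r=ray(c,u,v);o=np.array(c['origin']);return o+r*(z-o[2])/r[2]
def cloud(c,d):
    K=np.array(c['intrinsics']);R=rot(c['orientation'])
    v,u=np.mgrid[:d.shape[0],:d.shape[1]]
    p=np.stack([(u-K[0,2])/K[0,0]*d,-(v-K[1,2])/K[1,1]*d,-d],-1)
    return p@R.T+np.array(c['origin'])
E
python3 - <<'E'
from h import *
for n in ['scene','top']:
    im,d,c=cap(n,n+'1.png'); print(n,c)
E
```

```text
pics
scene {'intrinsics': array([[476.27659485,   0.        , 329.8875139 ],
       [  0.        , 476.27659485, 197.67493176],
       [  0.        ,   0.        ,   1.        ]]), 'origin': array([-0.19987342, -0.54083225,  0.67127686]), 'orientation': array([ 0.95620135, -0.39388957, -0.76801097])}
top {'intrinsics': array([[385.7986458 ,   0.        , 320.34448093],
       [  0.        , 385.7986458 , 206.10609527],
       [  0.        ,   0.        ,   1.        ]]), 'origin': array([0.42807556, 0.10836951, 0.9489448 ]), 'orientation': array([ 0.09314422, -0.03864534, -1.58301134])}
```

View pics/scene1.png

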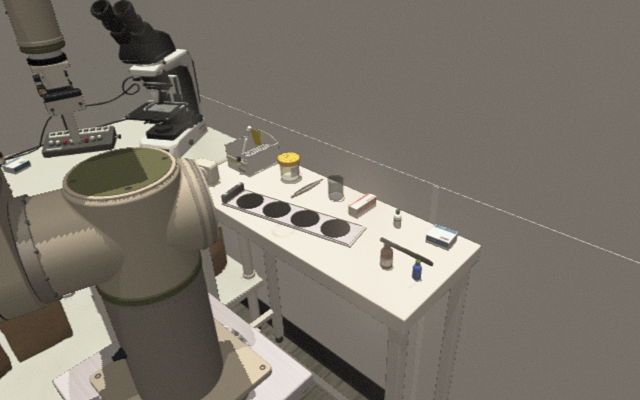

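View pics/top1.png

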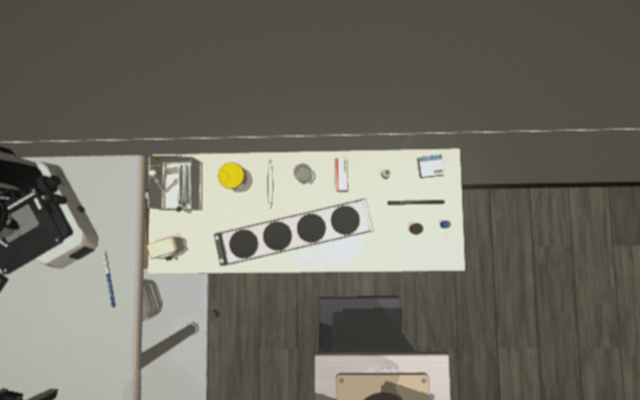

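The scene view shows the stop bar at about (233,190). In the top view it's at (221,248), the left (+y) end. The top view also has the discs at (243,244), (277,236), (311,228) and (345,220), the cup at (231,176), beaker at (304,174), vial at (385,174), bottle at (416,229) and the blue decoy at (445,225).

```bash
python3 - <<'E'
from h import *
im,d,c=cap('top'); P=cloud(c,d)
z=P[...,2]
for x,y in [(180,260),(400,260),(250,160),(450,180)]: print('table z',z[y,x].round(4))
hsv=cv2.cvtColor(im,cv2.COLOR_RGB2HSV)
m=((z>0.012)&(z<0.15)&(d>0)).astype(np.uint8); m[:,:140]=0;m[:,470:]=0;m[:152]=0;m[272:]=0
n,l,s,ce=cv2.connectedComponentsWithStats(m)
for i in range(1,n):
    if s[i,4]>8:
        k=l==i; p=P[k]; rgb=np.median(im[k],0)
        print(ce[i].round(1),s[i],'zmax',np.percentile(p[:,2],95).round(3),'top mean',p[p[:,2]>p[:,2].max()-.008].mean(0).round(4),rgb)
g=(im.max(2)<60).astype(np.uint8); g[:195]=0;g[272:]=0;g[:,:225]=0;g[:,365:]=0
n,l,s,ce=cv2.connectedComponentsWithStats(g)
D=[]
for i in range(1,n):
    if s[i,4]>300:
        cnt=cv2.findContours((l==i).astype(np.uint8),0,1)[0][0]; e=cv2.fitEllipse(cnt)
        D.append(onplane(c,*e[0],.009)); print(e,D[-1].round(4), P[int(e[0][1]),int(e[0][0])].round(4))
print(robot.read_state())
E
```

```text
table z -0.0012
table z 0.0006
table z 0.0016
table z -0.0013
[174.2 182. ] [ 147  155   52   58 1855] zmax 0.077 top mean [0.5783 0.5121 0.1095] [107. 104.  93.]
[431.  165.9] [418 155  27  23 510] zmax 0.025 top mean [ 0.6    -0.1284  0.0225] [209.5 214.  208. ]
[341.2 174.4] [336 158  12  34 377] zmax 0.03 top mean [0.5823 0.0888 0.0278] [220. 214. 210.]
[231.9 176.2] [218 163  29  27 619] zmax 0.068 top mean [0.5777 0.3473 0.0657] [221. 198.  30.]
[302.6 172. ] [294 163  19  21 160] zmax 0.057 top mean [0.586  0.1795 0.0552] [138.  137.  123.5]
[385.6 173.8] [382 170   9   9  60] zmax 0.048 top mean [ 0.5823 -0.0186  0.0462] [149.5 153.  137. ]
[445.4 224.4] [441 221  10   8  68] zmax 0.047 top mean [ 0.4582 -0.1561  0.045 ] [ 80.5 108.  133.5]
[416.2 228.6] [410 223  14  12 130] zmax 0.062 top mean [ 0.4487 -0.0862  0.0605] [83. 71. 63.]
[219.9 248.9] [214 233  13  33 242] zmax 0.032 top mean [0.4063 0.3835 0.029 ] [97.5 95.  92. ]
[165.5 248.4] [147 237  37  24 615] zmax 0.066 top mean [0.4111 0.5093 0.0633] [208. 203. 173.]
{'t': 0.15, 'q': array([ 1.25961546e+00,  1.31008278e-01,  1.48903148e+00,  1.70037587e-05,
        1.52301685e+00, -8.54263634e-02]), 'dq': array([ 0.00089681, -0.00167837, -0.00303878,  0.00187808,  0.00125713,
        0.00211581]), 'joint_torque': array([ 4.83678159e-04, -5.60471213e+01, -4.92335129e+01,  7.67235621e-02,
        3.04840179e-02, -3.91542824e-05]), 'tool_pos': array([0.1341613 , 0.58436967, 0.23181482]), 'orientation': array([-3.53828622e-01, -3.12129589e+00,  2.24902807e-03]), 'force': array([ 0.68434503, -0.31233221,  0.56920557]), 'wrist_torque': array([0.0359163 , 0.00089947, 0.02930749]), 'gripper_force': 0.0, 'opening': 0.09287452446925884}
```

```bash
python3 - <<'E'
from h import *
q=np.load('pics/top.npz'); im,d=q['im'],q['d']; c=robot.get_calibration('top'); P=cloud(c,d)
for v in (100,130,138,145,151,155): print(v,[P[v,u].round(3).tolist() for u in (230,385)])
print([P[v,430].round(3).tolist() for v in (268,271,274)])
print(im[244,243],im[236,277],im[228,311])
g=(im.max(2)<75).astype(np.uint8)*255; g[:195]=0;g[265:]=0;g[:,:226]=0;g[:,370:]=0
g=cv2.morphologyEx(g,cv2.MORPH_OPEN,np.ones((9,9)))
D=[]
for k in cv2.findContours(g,0,1)[0]:
    e=cv2.fitEllipse(k); D.append(onplane(c,*e[0],.009)); print(np.round(e[0],1),np.round(e[1],1),D[-1].round(4))
D=np.array(sorted(D,key=lambda p:-p[1])); print(np.diff(D,axis=0),np.linalg.norm(np.diff(D,axis=0),axis=1))
v=D[-1]-D[0]; print(np.degrees(np.arctan2(v[0],-v[1])))
# bright/dark pen depth
print([P[202,u].round(3).tolist() for u in (390,415,442)])
E
```

```text
100 [[0.66, 0.278, 0.328], [0.66, 0.019, 0.31]]
130 [[0.661, 0.326, 0.152], [0.661, -0.006, 0.126]]
138 [[0.659, 0.341, 0.095], [0.659, -0.014, 0.064]]
145 [[0.658, 0.359, 0.031], [0.658, -0.022, -0.001]]
151 [[0.658, 0.376, -0.032], [0.642, -0.021, 0.003]]
155 [[0.64, 0.366, 0.002], [0.633, -0.022, -0.002]]
[[0.354, -0.122, 0.002], [0.347, -0.122, -0.0], [0.26, -0.33, -0.86]]
[64 63 56] [66 65 59] [66 66 61]
[243.2 243.5] [24.3 25.1] [0.4182 0.3303 0.009 ]
[277.  235.8] [24.8 25.2] [0.4361 0.2471 0.009 ]
[310.9 227.9] [24.8 25.1] [0.4543 0.164  0.009 ]
[344.8 219.9] [24.8 24.9] [0.4726 0.0813 0.009 ]
[[ 0.01786927 -0.08316767  0.        ]
 [ 0.01823686 -0.08306428  0.        ]
 [ 0.01826747 -0.08277538  0.        ]] [0.08506569 0.08504268 0.08476712]
12.317839788304328
[[0.515, -0.029, 0.007], [0.514, -0.089, 0.01], [0.513, -0.154, 0.009]]
```

Emit:
arm_command --targets '[{"x": 0.83, "y": -0.49, "z": 0.08, "rz": 0.113}, {"x": 0.83, "y": -0.49, "z": 0.08, "rz": 0.113}, {"x": 0.83, "y": -0.49, "z": 0.08, "rz": 0.113}, {"x": 0.83, "y": -0.49, "z": 0.08, "rz": 0.113}, {"x": 0.83, "y": -0.49, "z": 0.08, "rz": 0.113}, {"x": 0.83, "y": -0.49, "z": 0.08, "rz": 0.113}, {"x": 0.83, "y": -0.49, "z": 0.08, "rz": 0.113}, {"x": 0.83, "y": -0.49, "z": 0.08, "rz": 0.113}, {"x": 0.83, "y": -0.49, "z": 0.08, "rz": 0.113}, {"x": 0.83, "y": -0.49, "z": 0.08, "rz": 0.113}]' --squeeze 15

```text
schema error: expected keys x, y, z, rx, ry, rz, claw
```

Emit:
arm_command --targets '[{"x": 0.83, "y": -0.49, "z": 0.08, "rx": 0, "ry": 0, "rz": 0.113, "claw": 0}, {"x": 0.83, "y": -0.49, "z": 0.08, "rx": 0, "ry": 0, "rz": 0.113, "claw": 0}, {"x": 0.83, "y": -0.49, "z": 0.08, "rx": 0, "ry": 0, "rz": 0.113, "claw": 0}, {"x": 0.83, "y": -0.49, "z": 0.08, "rx": 0, "ry": 0, "rz": 0.113, "claw": 0}, {"x": 0.83, "y": -0.49, "z": 0.08, "rx": 0, "ry": 0, "rz": 0.113, "claw": 0}, {"x": 0.83, "y": -0.49, "z": 0.08, "rx": 0, "ry": 0, "rz": 0.113, "claw": 0}, {"x": 0.83, "y": -0.49, "z": 0.08, "rx": 0, "ry": 0, "rz": 0.113, "claw": 0}, {"x": 0.83, "y": -0.49, "z": 0.08, "rx": 0, "ry": 0, "rz": 0.113, "claw": 0}, {"x": 0.83, "y": -0.49, "z": 0.08, "rx": 0, "ry": 0, "rz": 0.113, "claw": 0}, {"x": 0.83, "y": -0.49, "z": 0.08, "rx": 0, "ry": 0, "rz": 0.113, "claw": 0}]' --squeeze 15

```text
t: 0.98
tool_pos: [0.4914, 0.3733, 0.2668]
orientation: [0.0, -3.141, 0.0]
force: [0.7, 1.9, -0.8]
opening: 0.0932
gripper_force: 0.0
```

```bash
cat >> h.py <<'E'
def st():
    s=robot.read_state(); R=rot(s['orientation']); print('t',round(s['t'],2),'pos',s['tool_pos'].round(4),'ty',R[:,1].round(3),'tz',R[:,2].round(3),'open',round(s['opening'],4),'gf',round(s['gripper_force'],1),'F',s['force'].round(1)); return s
E
python3 - <<'E'
from h import *
st(); im,d,c=cap('wrist','w1.png'); print(c); st()
E
```

```text
t 0.98 pos [0.4914 0.3733 0.2668] ty [-0.  1. -0.] tz [-0. -0. -1.] open 0.0932 gf 0.0 F [ 0.7  1.9 -0.8]
{'intrinsics': array([[358.99394123,   0.        , 319.93147797],
       [  0.        , 358.99394123, 204.24840813],
       [  0.        ,   0.        ,   1.        ]]), 'origin': array([0.41271833, 0.37365916, 0.4192233 ]), 'orientation': array([-0.22470253, -0.22371105,  1.559007  ])}
t 1.03 pos [0.4975 0.3686 0.2672] ty [ 0.005  1.    -0.002] tz [ 0.004 -0.002 -1.   ] open 0.0933 gf 0.0 F [ 0.7 -5.2  0.1]
```

View pics/w1.png

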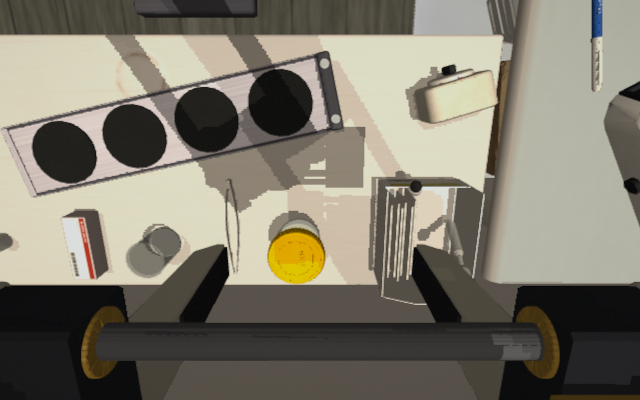

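The wrist view shows the cup's yellow lid at (297,256), the beaker rim at about (162,243), and the four discs with the stop on the right at (330,92). Next I'll measure these with the arm settled.

```bash
python3 - <<'E'
from h import *
cap('wrist');s=st(); im,d,c=cap('wrist'); st(); P=cloud(c,d)
hsv=cv2.cvtColor(im,cv2.COLOR_RGB2HSV)
y=((hsv[...,0]>18)&(hsv[...,0]<32)&(hsv[...,1]>170)&(hsv[...,2]>100)).astype(np.uint8)*255; y[300:]=0
y=cv2.morphologyEx(y,cv2.MORPH_OPEN,np.ones((5,5)))
for k in cv2.findContours(y,0,1)[0]:
    if cv2.contourArea(k)>500:
        e=cv2.fitEllipse(k); p=P[y>0]; p=p[p[:,2]>.058]
        print('cup',np.round(e[0],1),np.round(e[1],1),onplane(c,*e[0],.062),'cloud',p.mean(0),(p.min(0)+p.max(0))/2,np.ptp(p,axis=0))
g=(im.max(2)<60).astype(np.uint8)*255; g[205:]=0;g[:50]=0;g[:,:25]=0;g[:,325:]=0
g=cv2.morphologyEx(g,cv2.MORPH_OPEN,np.ones((15,15)))
D=[]
for k in cv2.findContours(g,0,1)[0]:
    e=cv2.fitEllipse(k); D.append(onplane(c,*e[0],.009)); print('disc',np.round(e[0],1),np.round(e[1],1),D[-1].round(4))
b=np.zeros(d.shape,bool); b[215:285,115:200]=1; b&=(P[...,2]>.045)&(P[...,2]<.065); p=P[b]
print('beaker',len(p),p.mean(0),(p.min(0)+p.max(0))/2,np.ptp(p,axis=0))
if len(p)>30: print(cv2.minEnclosingCircle((p[:,:2]*1000).astype(np.float32)))
print('box z',P[245,85],'spoon',P[225,235],'tray',[P[v,378].round(3) for v in (190,240,280)])
cv2.imwrite('pics/bk.png',cv2.resize(cv2.cvtColor(im[205:300,100:230],cv2.COLOR_RGB2BGR),None,fx=5,fy=5,interpolation=0))
E
```

```text
t 1.08 pos [0.4947 0.3707 0.2668] ty [ 0.006  1.    -0.001] tz [ 0.002 -0.001 -1.   ] open 0.0931 gf 0.0 F [-0.1  0.2  0.6]
t 1.13 pos [0.4924 0.3725 0.2665] ty [ 0.004  1.    -0.001] tz [-0.    -0.001 -1.   ] open 0.0927 gf 0.0 F [-0.1  1.   0.3]
cup [299.1 253.6] [51.8 56.6] [0.57690956 0.34753293 0.062     ] cloud [0.57533444 0.34772624 0.06587449] [0.51161821 0.34756589 0.23892079] [0.19167125 0.06037056 0.36020197]
disc [ 66.3 149.7] [55.2 66.8] [0.4705 0.0811 0.009 ]
disc [136.2 133.1] [57.4 65.8] [0.4523 0.1638 0.009 ]
disc [208.3 116.4] [60.2 66.1] [0.4345 0.2468 0.009 ]
disc [281.9  98.8] [62.7 66.5] [0.4163 0.3293 0.009 ]
beaker 576 [0.58552244 0.17693466 0.05184577] [0.58396461 0.17936295 0.05133517] [0.04397605 0.04354299 0.01263962]
((584.3309936523438, 178.8624725341797), 22.357027053833008)
box z [0.57992191 0.09342558 0.0279299 ] spoon [5.65922467e-01 2.64782743e-01 2.71517467e-05] tray [array([ 0.522,  0.44 , -0.   ]), array([0.584, 0.441, 0.008]), array([0.642, 0.445, 0.001])]
```

View pics/bk.png

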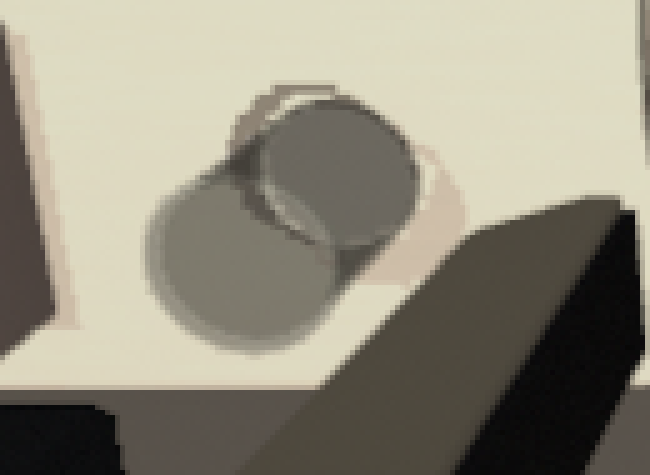

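The enlarged crop shows the beaker's rim as the larger ellipse at about (243,265) in the crop, which is (149,258) in the full picture, and its foot at about (340,170). Both views agree to about 2 mm, so I'll move over the cup.

Emit:
arm_command --targets '[{"x": 0.169, "y": -0.05, "z": -0.15, "rx": 0, "ry": 0, "rz": 0, "claw": 0}, {"x": 0.169, "y": -0.05, "z": -0.29, "rx": 0, "ry": 0, "rz": 0, "claw": 0}, {"x": 0.169, "y": -0.05, "z": -0.29, "rx": 0, "ry": 0, "rz": 0, "claw": 0}, {"x": 0.169, "y": -0.05, "z": -0.29, "rx": 0, "ry": 0, "rz": 0, "claw": 0}, {"x": 0.169, "y": -0.05, "z": -0.29, "rx": 0, "ry": 0, "rz": 0, "claw": 0}, {"x": 0.169, "y": -0.05, "z": -0.29, "rx": 0, "ry": 0, "rz": 0, "claw": 0}, {"x": 0.169, "y": -0.05, "z": -0.29, "rx": 0, "ry": 0, "rz": 0, "claw": 0}, {"x": 0.169, "y": -0.05, "z": -0.29, "rx": 0, "ry": 0, "rz": 0, "claw": 0}]' --squeeze 15

```text
t: 1.8
tool_pos: [0.5749, 0.3516, 0.1251]
orientation: [-0.002, 3.138, 0.003]
force: [-0.3, 0.9, 0.7]
opening: 0.093
gripper_force: 0.0
```

Emit:
arm_command --targets '[{"x": 0.004, "y": -0.008, "z": 0, "rx": 0, "ry": 0, "rz": 0, "claw": 0}, {"x": 0.004, "y": -0.008, "z": -0.06, "rx": 0, "ry": 0, "rz": 0, "claw": 0}, {"x": 0.004, "y": -0.008, "z": -0.12, "rx": 0, "ry": 0, "rz": 0, "claw": 0}, {"x": 0.004, "y": -0.008, "z": -0.17, "rx": 0, "ry": 0, "rz": 0, "claw": 0}, {"x": 0.004, "y": -0.008, "z": -0.196, "rx": 0, "ry": 0, "rz": 0, "claw": 0}, {"x": 0.004, "y": -0.008, "z": -0.196, "rx": 0, "ry": 0, "rz": 0, "claw": 0}, {"x": 0.004, "y": -0.008, "z": -0.196, "rx": 0, "ry": 0, "rz": 0, "claw": 0}, {"x": 0.004, "y": -0.008, "z": -0.196, "rx": 0, "ry": 0, "rz": 0, "claw": 0}]' --squeeze 15

```text
t: 2.47
tool_pos: [0.5781, 0.3468, 0.0268]
orientation: [-0.001, 3.138, 0.003]
force: [0.8, -0.4, 0.5]
opening: 0.0929
gripper_force: 0.0
```

Emit:
arm_command --targets '[{"x": 0, "y": 0, "z": 0, "rx": 0, "ry": 0, "rz": 0, "claw": 60}, {"x": 0, "y": 0, "z": 0, "rx": 0, "ry": 0, "rz": 0, "claw": 80}, {"x": 0, "y": 0, "z": 0, "rx": 0, "ry": 0, "rz": 0, "claw": 90}, {"x": 0, "y": 0, "z": 0, "rx": 0, "ry": 0, "rz": 0, "claw": 100}, {"x": 0, "y": 0, "z": 0, "rx": 0, "ry": 0, "rz": 0, "claw": 110}, {"x": 0, "y": 0, "z": 0, "rx": 0, "ry": 0, "rz": 0, "claw": 130}, {"x": 0, "y": 0, "z": 0, "rx": 0, "ry": 0, "rz": 0, "claw": 160}, {"x": 0, "y": 0, "z": 0, "rx": 0, "ry": 0, "rz": 0, "claw": 160}, {"x": 0, "y": 0, "z": 0, "rx": 0, "ry": 0, "rz": 0, "claw": 160}, {"x": 0, "y": 0, "z": 0, "rx": 0, "ry": 0, "rz": 0, "claw": 160}]' --squeeze 20

```text
t: 3.3
tool_pos: [0.5765, 0.3459, 0.024]
orientation: [-0.0, 3.141, 0.0]
force: [0.0, -0.3, 0.7]
opening: 0.0558
gripper_force: 20.0
```

Emit:
arm_command --targets '[{"x": 0, "y": 0, "z": 0.03, "rx": 0, "ry": 0, "rz": 0, "claw": 160}, {"x": 0, "y": 0, "z": 0.09, "rx": 0, "ry": 0, "rz": 0, "claw": 160}, {"x": 0, "y": 0, "z": 0.16, "rx": 0, "ry": 0, "rz": 0, "claw": 160}, {"x": 0, "y": -0.02, "z": 0.23, "rx": 0, "ry": 0, "rz": -0.03, "claw": 160}, {"x": -0.03, "y": -0.08, "z": 0.26, "rx": 0, "ry": 0, "rz": -0.09, "claw": 160}, {"x": -0.06, "y": -0.15, "z": 0.26, "rx": 0, "ry": 0, "rz": -0.15, "claw": 160}, {"x": -0.09, "y": -0.22, "z": 0.26, "rx": 0, "ry": 0, "rz": -0.21, "claw": 160}, {"x": -0.12, "y": -0.29, "z": 0.26, "rx": 0, "ry": 0, "rz": -0.27, "claw": 160}, {"x": -0.15, "y": -0.36, "z": 0.26, "rx": 0, "ry": 0, "rz": -0.33, "claw": 160}, {"x": -0.18, "y": -0.42, "z": 0.26, "rx": 0, "ry": 0, "rz": -0.39, "claw": 160}]' --squeeze 20

```text
t: 4.13
tool_pos: [0.4854, 0.1339, 0.1548]
orientation: [1.203, 2.901, -0.0]
force: [-0.2, -0.6, 0.3]
opening: 0.0557
gripper_force: 20.0
```

Emit:
arm_command --targets '[{"x": -0.015, "y": -0.05, "z": 0, "rx": 0, "ry": 0, "rz": -0.06, "claw": 160}, {"x": -0.03, "y": -0.09, "z": 0, "rx": 0, "ry": 0, "rz": -0.12, "claw": 160}, {"x": -0.03, "y": -0.109, "z": 0, "rx": 0, "ry": 0, "rz": -0.18, "claw": 160}, {"x": -0.03, "y": -0.109, "z": 0, "rx": 0, "ry": 0, "rz": -0.24, "claw": 160}, {"x": -0.03, "y": -0.109, "z": 0, "rx": 0, "ry": 0, "rz": -0.288, "claw": 160}, {"x": -0.03, "y": -0.109, "z": 0, "rx": 0, "ry": 0, "rz": -0.288, "claw": 160}, {"x": -0.03, "y": -0.109, "z": 0, "rx": 0, "ry": 0, "rz": -0.288, "claw": 160}, {"x": -0.03, "y": -0.109, "z": 0, "rx": 0, "ry": 0, "rz": -0.288, "claw": 160}, {"x": -0.03, "y": -0.109, "z": 0, "rx": 0, "ry": 0, "rz": -0.288, "claw": 160}, {"x": -0.03, "y": -0.109, "z": 0, "rx": 0, "ry": 0, "rz": -0.288, "claw": 160}]' --squeeze 20

```text
t: 4.97
tool_pos: [0.4714, 0.0815, 0.154]
orientation: [-1.968, -2.449, 0.0]
force: [-0.4, -0.0, -0.7]
opening: 0.0559
gripper_force: 20.0
```

Emit:
arm_command --targets '[{"x": 0, "y": 0, "z": -0.05, "rx": 0, "ry": 0, "rz": 0, "claw": 160}, {"x": 0, "y": 0, "z": -0.11, "rx": 0, "ry": 0, "rz": 0, "claw": 160}, {"x": 0, "y": 0, "z": -0.17, "rx": 0, "ry": 0, "rz": 0, "claw": 160}, {"x": 0, "y": 0, "z": -0.21, "rx": 0, "ry": 0, "rz": 0, "claw": 160}, {"x": 0, "y": 0, "z": -0.23, "rx": 0, "ry": 0, "rz": 0, "claw": 160}, {"x": 0, "y": 0, "z": -0.236, "rx": 0, "ry": 0, "rz": 0, "claw": 160}, {"x": 0, "y": 0, "z": -0.24, "rx": 0, "ry": 0, "rz": 0, "claw": 160}, {"x": 0, "y": 0, "z": -0.24, "rx": 0, "ry": 0, "rz": 0, "claw": 160}, {"x": 0, "y": 0, "z": -0.24, "rx": 0, "ry": 0, "rz": 0, "claw": 160}]' --squeeze 20

```text
t: 5.72
tool_pos: [0.4728, 0.0814, 0.0355]
orientation: [1.969, 2.446, 0.003]
force: [0.1, -0.2, -0.9]
opening: 0.0554
gripper_force: 20.0
```

Emit:
arm_command --targets '[{"x": 0, "y": 0, "z": -0.002, "rx": 0, "ry": 0, "rz": 0, "claw": 160}, {"x": 0, "y": 0, "z": -0.004, "rx": 0, "ry": 0, "rz": 0, "claw": 160}, {"x": 0, "y": 0, "z": -0.004, "rx": 0, "ry": 0, "rz": 0, "claw": 160}, {"x": 0, "y": 0, "z": -0.004, "rx": 0, "ry": 0, "rz": 0, "claw": 160}]' --squeeze 20

```text
t: 6.05
tool_pos: [0.4725, 0.0814, 0.0329]
orientation: [1.969, 2.446, 0.002]
force: [1.3, 0.3, 4.8]
opening: 0.0556
gripper_force: 20.0
```

Emit:
arm_command --targets '[{"x": 0, "y": 0, "z": 0, "rx": 0, "ry": 0, "rz": 0, "claw": 100}, {"x": 0, "y": 0, "z": 0, "rx": 0, "ry": 0, "rz": 0, "claw": 90}, {"x": 0, "y": 0, "z": 0, "rx": 0, "ry": 0, "rz": 0, "claw": 60}, {"x": 0, "y": 0, "z": 0, "rx": 0, "ry": 0, "rz": 0, "claw": 20}, {"x": 0, "y": 0, "z": 0, "rx": 0, "ry": 0, "rz": 0, "claw": 0}, {"x": 0, "y": 0, "z": 0, "rx": 0, "ry": 0, "rz": 0, "claw": 0}, {"x": 0, "y": 0, "z": 0.01, "rx": 0, "ry": 0, "rz": 0, "claw": 0}, {"x": 0, "y": 0, "z": 0.05, "rx": 0, "ry": 0, "rz": 0, "claw": 0}, {"x": 0, "y": 0, "z": 0.13, "rx": 0, "ry": 0, "rz": 0, "claw": 0}, {"x": 0, "y": 0, "z": 0.21, "rx": 0, "ry": 0, "rz": 0, "claw": 0}]' --squeeze 20

```text
t: 6.88
tool_pos: [0.4695, 0.0812, 0.1367]
orientation: [-1.968, -2.444, 0.005]
force: [1.1, -0.1, -0.2]
opening: 0.0928
gripper_force: 0.0
```

Emit:
arm_command --targets '[{"x": 0, "y": 0.02, "z": 0.02, "rx": 0, "ry": 0, "rz": 0.062, "claw": 63}, {"x": 0, "y": 0.05, "z": 0.02, "rx": 0, "ry": 0, "rz": 0.124, "claw": 63}, {"x": 0, "y": 0.1, "z": 0.02, "rx": 0, "ry": 0, "rz": 0.186, "claw": 63}, {"x": 0, "y": 0.15, "z": 0.02, "rx": 0, "ry": 0, "rz": 0.248, "claw": 63}, {"x": 0, "y": 0.196, "z": 0.02, "rx": 0, "ry": 0, "rz": 0.31, "claw": 63}, {"x": 0.03, "y": 0.196, "z": 0.02, "rx": 0, "ry": 0, "rz": 0.372, "claw": 63}, {"x": 0.06, "y": 0.196, "z": 0.02, "rx": 0, "ry": 0, "rz": 0.434, "claw": 63}, {"x": 0.1, "y": 0.196, "z": 0.02, "rx": 0, "ry": 0, "rz": 0.496, "claw": 63}, {"x": 0.14, "y": 0.196, "z": 0.02, "rx": 0, "ry": 0, "rz": 0.558, "claw": 63}, {"x": 0.18, "y": 0.196, "z": 0.02, "rx": 0, "ry": 0, "rz": 0.62, "claw": 63}]' --squeeze 15

```text
t: 7.72
tool_pos: [0.5622, 0.1795, 0.1472]
orientation: [-0.172, -3.137, 0.0]
force: [0.2, 0.2, 0.1]
opening: 0.0701
gripper_force: 0.0
```

Emit:
arm_command --targets '[{"x": 0.045, "y": 0, "z": 0, "rx": 0, "ry": 0, "rz": 0.057, "claw": 63}, {"x": 0.045, "y": 0, "z": 0, "rx": 0, "ry": 0, "rz": 0.057, "claw": 63}, {"x": 0.045, "y": 0, "z": 0, "rx": 0, "ry": 0, "rz": 0.057, "claw": 63}, {"x": 0.045, "y": 0, "z": 0, "rx": 0, "ry": 0, "rz": 0.057, "claw": 63}, {"x": 0.045, "y": 0, "z": 0, "rx": 0, "ry": 0, "rz": 0.057, "claw": 63}, {"x": 0.045, "y": 0, "z": 0, "rx": 0, "ry": 0, "rz": 0.057, "claw": 63}]' --squeeze 15

```text
t: 8.22
tool_pos: [0.5832, 0.1795, 0.1472]
orientation: [-0.004, -3.142, -0.0]
force: [0.2, -0.7, 1.1]
opening: 0.0696
gripper_force: 0.0
```

```bash
python3 - <<'E'
from h import *
st(); im,d,c=cap('wrist','w2.png')
im,d,c=cap('top','top2.png'); s=st(); P=cloud(c,d)
hsv=cv2.cvtColor(im,cv2.COLOR_RGB2HSV)
y=((hsv[...,0]>18)&(hsv[...,0]<32)&(hsv[...,1]>150)&(hsv[...,2]>90)).astype(np.uint8)*255
y=cv2.morphologyEx(y,cv2.MORPH_OPEN,np.ones((3,3)))
for k in cv2.findContours(y,0,1)[0]:
    if cv2.contourArea(k)>100:
        e=cv2.fitEllipse(k); print('cup',np.round(e[0],1),np.round(e[1],1),onplane(c,*e[0],.072))
E
```

```text
t 8.22 pos [0.5832 0.1795 0.1472] ty [0.003 1.    0.   ] tz [-0.  0. -1.] open 0.0696 gf 0.0 F [ 0.2 -0.7  1.1]
t 8.32 pos [0.5835 0.1795 0.1472] ty [0.002 1.    0.   ] tz [ 0.  0. -1.] open 0.07 gf 0.0 F [-0.  -0.3  0.1]
```

View pics/w2.png

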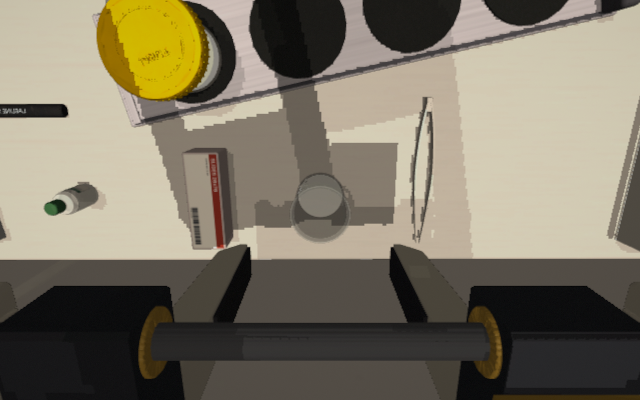

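The beaker's rim is at (321,213), midway between the fingers. The placed cup stands upright with its lid at (152,47), and the vial with its green cap tip is at (54,208).

```bash
python3 - <<'E'
from h import *
q=np.load('pics/wrist.npz'); im=q['im'];d=q['d']; c=dict(intrinsics=q['K'],origin=q['o'],orientation=q['R']); P=cloud(c,d)
hsv=cv2.cvtColor(im,cv2.COLOR_RGB2HSV)
y=((hsv[...,0]>18)&(hsv[...,0]<32)&(hsv[...,1]>170)&(hsv[...,2]>80)).astype(np.uint8)*255; y[130:]=0
k=max(cv2.findContours(y,0,1)[0],key=cv2.contourArea); e=cv2.fitEllipse(k); print('cup',e,onplane(c,*e[0],.071), np.median(P[y>0],0))
for z,n in ((.055,(320.5,213)),): print('beaker',onplane(c,*n,z))
b=np.zeros(d.shape,bool); b[170:245,285:355]=1; b&=(P[...,2]>.047)&(P[...,2]<.06); p=P[b]
print(len(p),cv2.minEnclosingCircle((p[:,:2]*1000).astype(np.float32)))
print('vial cap',onplane(c,54,208,.046))
g=(im.max(2)<60).astype(np.uint8)*255; g[110:]=0
g=cv2.morphologyEx(g,cv2.MORPH_OPEN,np.ones((15,15)))
for k in cv2.findContours(g,0,1)[0]:
    if len(k)>5: e=cv2.fitEllipse(k); print('disc',np.round(e[0],1),np.round(e[1],1),onplane(c,*e[0],.009))
E
```

```text
cup ((152.3971405029297, 46.605812072753906), (100.22552490234375, 116.54640197753906), 120.7243423461914) [0.47484104 0.08150143 0.071     ] [0.47504996 0.08287538 0.07383211]
beaker [0.58293318 0.18004177 0.055     ]
873 ((584.2445068359375, 179.0940704345703), 21.98452377319336)
vial cap [ 0.58136751 -0.01678449  0.046     ]
disc [612.4   4.4] [10. 27.] [0.43957649 0.39199157 0.009     ]
disc [523.5  10.3] [25.4 77.9] [0.44326801 0.32819064 0.009     ]
disc [410.1  21.7] [ 54.4 101.2] [0.4505178  0.24618317 0.009     ]
disc [297.4  34.2] [82.6 99.6] [0.45867144 0.16332577 0.009     ]
```

Emit:
arm_command --targets '[{"x": 0, "y": -0.001, "z": -0.06, "rx": 0, "ry": 0, "rz": 0, "claw": 63}, {"x": 0, "y": -0.001, "z": -0.13, "rx": 0, "ry": 0, "rz": 0, "claw": 63}, {"x": 0, "y": -0.001, "z": -0.19, "rx": 0, "ry": 0, "rz": 0, "claw": 63}, {"x": 0, "y": -0.001, "z": -0.23, "rx": 0, "ry": 0, "rz": 0, "claw": 63}, {"x": 0, "y": -0.001, "z": -0.248, "rx": 0, "ry": 0, "rz": 0, "claw": 63}, {"x": 0, "y": -0.001, "z": -0.248, "rx": 0, "ry": 0, "rz": 0, "claw": 63}, {"x": 0, "y": -0.001, "z": -0.248, "rx": 0, "ry": 0, "rz": 0, "claw": 63}, {"x": 0, "y": -0.001, "z": -0.248, "rx": 0, "ry": 0, "rz": 0, "claw": 80}, {"x": 0, "y": -0.001, "z": -0.248, "rx": 0, "ry": 0, "rz": 0, "claw": 100}, {"x": 0, "y": -0.001, "z": -0.248, "rx": 0, "ry": 0, "rz": 0, "claw": 115}]' --squeeze 12

```text
t: 9.15
tool_pos: [0.5853, 0.1792, 0.0249]
orientation: [0.003, 3.139, 0.001]
force: [-0.3, -0.1, 0.2]
opening: 0.0552
gripper_force: 0.0
```

Emit:
arm_command --targets '[{"x": 0, "y": 0, "z": 0, "rx": 0, "ry": 0, "rz": 0, "claw": 125}, {"x": 0, "y": 0, "z": 0, "rx": 0, "ry": 0, "rz": 0, "claw": 135}, {"x": 0, "y": 0, "z": 0, "rx": 0, "ry": 0, "rz": 0, "claw": 150}, {"x": 0, "y": 0, "z": 0, "rx": 0, "ry": 0, "rz": 0, "claw": 170}, {"x": 0, "y": 0, "z": 0, "rx": 0, "ry": 0, "rz": 0, "claw": 180}, {"x": 0, "y": 0, "z": 0, "rx": 0, "ry": 0, "rz": 0, "claw": 180}]' --squeeze 12

```text
t: 9.65
tool_pos: [0.5843, 0.179, 0.0234]
orientation: [0.003, 3.141, 0.0]
force: [-0.6, 0.8, 3.8]
opening: 0.0426
gripper_force: 12.0
```

Emit:
arm_command --targets '[{"x": 0, "y": 0, "z": 0.03, "rx": 0, "ry": 0, "rz": 0, "claw": 180}, {"x": 0, "y": 0, "z": 0.09, "rx": 0, "ry": 0, "rz": 0, "claw": 180}, {"x": -0.01, "y": 0, "z": 0.16, "rx": 0, "ry": 0, "rz": 0, "claw": 180}, {"x": -0.06, "y": 0, "z": 0.21, "rx": 0, "ry": 0, "rz": -0.03, "claw": 180}, {"x": -0.12, "y": 0, "z": 0.24, "rx": 0, "ry": 0, "rz": -0.08, "claw": 180}, {"x": -0.18, "y": -0.01, "z": 0.24, "rx": 0, "ry": 0, "rz": -0.14, "claw": 180}, {"x": -0.23, "y": -0.02, "z": 0.24, "rx": 0, "ry": 0, "rz": -0.2, "claw": 180}, {"x": -0.263, "y": -0.03, "z": 0.24, "rx": 0, "ry": 0, "rz": -0.26, "claw": 180}, {"x": -0.263, "y": -0.03, "z": 0.24, "rx": 0, "ry": 0, "rz": -0.32, "claw": 180}, {"x": -0.263, "y": -0.03, "z": 0.24, "rx": 0, "ry": 0, "rz": -0.38, "claw": 180}]' --squeeze 12

```text
t: 10.48
tool_pos: [0.4512, 0.1635, 0.1425]
orientation: [-1.176, -2.913, 0.001]
force: [0.1, -0.2, -0.3]
opening: 0.0426
gripper_force: 12.0
```

Emit:
arm_command --targets '[{"x": 0, "y": 0, "z": 0, "rx": 0, "ry": 0, "rz": -0.06, "claw": 180}, {"x": 0, "y": 0, "z": 0, "rx": 0, "ry": 0, "rz": -0.12, "claw": 180}, {"x": 0, "y": 0, "z": 0, "rx": 0, "ry": 0, "rz": -0.18, "claw": 180}, {"x": 0, "y": 0, "z": 0, "rx": 0, "ry": 0, "rz": -0.24, "claw": 180}, {"x": 0, "y": 0, "z": 0, "rx": 0, "ry": 0, "rz": -0.298, "claw": 180}, {"x": 0, "y": 0, "z": 0, "rx": 0, "ry": 0, "rz": -0.298, "claw": 180}, {"x": 0, "y": 0, "z": 0, "rx": 0, "ry": 0, "rz": -0.298, "claw": 180}, {"x": 0, "y": 0, "z": 0, "rx": 0, "ry": 0, "rz": -0.298, "claw": 180}, {"x": 0, "y": 0, "z": 0, "rx": 0, "ry": 0, "rz": -0.298, "claw": 180}]' --squeeze 12

```text
t: 11.23
tool_pos: [0.4523, 0.1638, 0.1428]
orientation: [-1.969, -2.448, 0.0]
force: [-0.8, -0.3, -0.5]
opening: 0.0424
gripper_force: 12.0
```

Emit:
arm_command --targets '[{"x": 0.001, "y": 0, "z": -0.05, "rx": 0, "ry": 0, "rz": 0, "claw": 180}, {"x": 0.001, "y": 0, "z": -0.11, "rx": 0, "ry": 0, "rz": 0, "claw": 180}, {"x": 0.001, "y": 0, "z": -0.17, "rx": 0, "ry": 0, "rz": 0, "claw": 180}, {"x": 0.001, "y": 0, "z": -0.2, "rx": 0, "ry": 0, "rz": 0, "claw": 180}, {"x": 0.001, "y": 0, "z": -0.212, "rx": 0, "ry": 0, "rz": 0, "claw": 180}, {"x": 0.001, "y": 0, "z": -0.216, "rx": 0, "ry": 0, "rz": 0, "claw": 180}, {"x": 0.001, "y": 0, "z": -0.218, "rx": 0, "ry": 0, "rz": 0, "claw": 180}, {"x": 0.001, "y": 0, "z": -0.22, "rx": 0, "ry": 0, "rz": 0, "claw": 180}, {"x": 0.001, "y": 0, "z": -0.222, "rx": 0, "ry": 0, "rz": 0, "claw": 180}, {"x": 0.001, "y": 0, "z": -0.222, "rx": 0, "ry": 0, "rz": 0, "claw": 180}]' --squeeze 12

```text
t: 12.07
tool_pos: [0.4539, 0.1641, 0.033]
orientation: [1.972, 2.444, 0.002]
force: [-0.3, 0.9, -1.4]
opening: 0.0427
gripper_force: 12.0
```

Emit:
arm_command --targets '[{"x": 0, "y": 0, "z": -0.001, "rx": 0, "ry": 0, "rz": 0, "claw": 180}, {"x": 0, "y": 0, "z": -0.002, "rx": 0, "ry": 0, "rz": 0, "claw": 180}, {"x": 0, "y": 0, "z": -0.002, "rx": 0, "ry": 0, "rz": 0, "claw": 180}, {"x": 0, "y": 0, "z": -0.002, "rx": 0, "ry": 0, "rz": 0, "claw": 180}]' --squeeze 12

```text
t: 12.4
tool_pos: [0.454, 0.1641, 0.0322]
orientation: [1.972, 2.444, 0.003]
force: [-0.6, 0.0, 5.6]
opening: 0.0424
gripper_force: 12.0
```

Emit:
arm_command --targets '[{"x": 0, "y": 0, "z": 0, "rx": 0, "ry": 0, "rz": 0, "claw": 135}, {"x": 0, "y": 0, "z": 0, "rx": 0, "ry": 0, "rz": 0, "claw": 125}, {"x": 0, "y": 0, "z": 0, "rx": 0, "ry": 0, "rz": 0, "claw": 90}, {"x": 0, "y": 0, "z": 0, "rx": 0, "ry": 0, "rz": 0, "claw": 60}, {"x": 0, "y": 0, "z": 0, "rx": 0, "ry": 0, "rz": 0, "claw": 60}, {"x": 0, "y": 0, "z": 0.01, "rx": 0, "ry": 0, "rz": 0, "claw": 60}, {"x": 0, "y": 0, "z": 0.06, "rx": 0, "ry": 0, "rz": 0, "claw": 60}, {"x": 0, "y": 0, "z": 0.14, "rx": 0, "ry": 0, "rz": 0, "claw": 60}, {"x": 0, "y": 0, "z": 0.22, "rx": 0, "ry": 0, "rz": 0, "claw": 60}, {"x": 0, "y": 0, "z": 0.24, "rx": 0, "ry": 0, "rz": 0, "claw": 60}]' --squeeze 12

```text
t: 13.23
tool_pos: [0.4562, 0.1647, 0.1581]
orientation: [1.969, 2.441, 0.011]
force: [1.4, 1.0, 1.2]
opening: 0.0709
gripper_force: 0.0
```

Emit:
arm_command --targets '[{"x": 0, "y": -0.05, "z": 0, "rx": 0, "ry": 0, "rz": 0, "claw": 110}, {"x": 0, "y": -0.12, "z": 0, "rx": 0, "ry": 0, "rz": 0, "claw": 110}, {"x": 0, "y": -0.2, "z": 0, "rx": 0, "ry": 0, "rz": 0, "claw": 110}, {"x": -0.008, "y": -0.28, "z": 0, "rx": 0, "ry": 0, "rz": 0, "claw": 110}, {"x": -0.008, "y": -0.36, "z": 0, "rx": 0, "ry": 0, "rz": 0, "claw": 110}, {"x": -0.008, "y": -0.43, "z": 0, "rx": 0, "ry": 0, "rz": 0, "claw": 110}, {"x": -0.008, "y": -0.48, "z": 0, "rx": 0, "ry": 0, "rz": 0, "claw": 110}, {"x": -0.008, "y": -0.5, "z": 0, "rx": 0, "ry": 0, "rz": 0, "claw": 110}, {"x": -0.008, "y": -0.5, "z": 0, "rx": 0, "ry": 0, "rz": 0, "claw": 110}, {"x": -0.008, "y": -0.5, "z": 0, "rx": 0, "ry": 0, "rz": 0, "claw": 110}]' --squeeze 12

```text
t: 14.07
tool_pos: [0.4489, -0.0858, 0.1508]
orientation: [-1.974, -2.443, -0.001]
force: [-0.0, 1.1, 0.2]
opening: 0.053
gripper_force: 0.0
```

```bash
python3 - <<'E'
from h import *
cap('wrist'); st(); im,d,c=cap('wrist','w3.png'); P=cloud(c,d)
m=((P[...,2]>.052)&(P[...,2]<.07)&(d>0)).astype(np.uint8)
n,l,s,ce=cv2.connectedComponentsWithStats(m)
for i in range(1,n):
    if s[i,4]>30: p=P[l==i]; print(ce[i].round(),s[i],p.mean(0).round(4),cv2.minEnclosingCircle((p[:,:2]*1000).astype(np.float32)))
E
```

```text
t 14.12 pos [ 0.4489 -0.0852  0.1508] ty [ 0.977  0.211 -0.   ] tz [-0.     0.001 -1.   ] open 0.053 gf 0.0 F [ 0.4  0.3 -0. ]
[404.  12.] [381   0  55  20 210] [0.4705 0.051  0.0653] ((472.4404296875, 54.12052917480469), 16.374496459960938)
[609. 240.] [ 570  153   70  161 3063] [ 0.6575 -0.0612  0.0608] ((657.9146728515625, -56.9402961730957), 60.26994323730469)
[318. 215.] [309 205  19  21 327] [ 0.4476 -0.0862  0.0596] ((447.736328125, -87.16155242919922), 7.14875602722168)
```

View pics/w3.png

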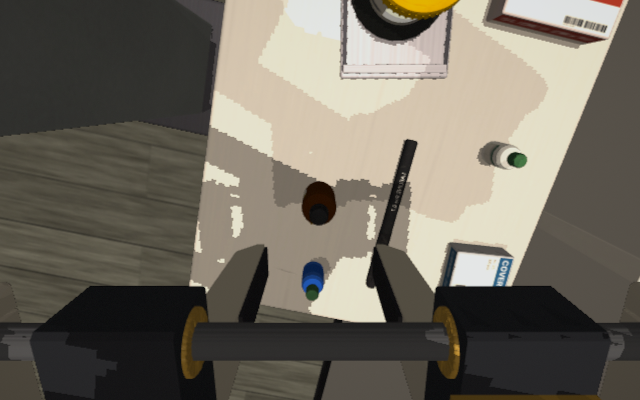

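The bottle's cap is at (318,215), centred between the fingers. The pen on the right at about (400,190) is clear of them, and the blue vial at (312,285) stays untouched.

Emit:
arm_command --targets '[{"x": -0.002, "y": -0.002, "z": -0.06, "rx": 0, "ry": 0, "rz": 0, "claw": 110}, {"x": -0.002, "y": -0.002, "z": -0.13, "rx": 0, "ry": 0, "rz": 0, "claw": 110}, {"x": -0.002, "y": -0.002, "z": -0.19, "rx": 0, "ry": 0, "rz": 0, "claw": 110}, {"x": -0.002, "y": -0.002, "z": -0.235, "rx": 0, "ry": 0, "rz": 0, "claw": 110}, {"x": -0.002, "y": -0.002, "z": -0.256, "rx": 0, "ry": 0, "rz": 0, "claw": 110}, {"x": -0.002, "y": -0.002, "z": -0.256, "rx": 0, "ry": 0, "rz": 0, "claw": 110}, {"x": -0.002, "y": -0.002, "z": -0.256, "rx": 0, "ry": 0, "rz": 0, "claw": 110}, {"x": -0.002, "y": -0.002, "z": -0.256, "rx": 0, "ry": 0, "rz": 0, "claw": 130}, {"x": -0.002, "y": -0.002, "z": -0.256, "rx": 0, "ry": 0, "rz": 0, "claw": 145}, {"x": -0.002, "y": -0.002, "z": -0.256, "rx": 0, "ry": 0, "rz": 0, "claw": 155}]' --squeeze 12

```text
t: 15.0
tool_pos: [0.4494, -0.0875, 0.0246]
orientation: [1.971, 2.443, 0.002]
force: [0.7, -0.7, -0.1]
opening: 0.0387
gripper_force: 0.0
```

Emit:
arm_command --targets '[{"x": 0, "y": 0, "z": 0, "rx": 0, "ry": 0, "rz": 0, "claw": 163}, {"x": 0, "y": 0, "z": 0, "rx": 0, "ry": 0, "rz": 0, "claw": 170}, {"x": 0, "y": 0, "z": 0, "rx": 0, "ry": 0, "rz": 0, "claw": 177}, {"x": 0, "y": 0, "z": 0, "rx": 0, "ry": 0, "rz": 0, "claw": 190}, {"x": 0, "y": 0, "z": 0, "rx": 0, "ry": 0, "rz": 0, "claw": 220}, {"x": 0, "y": 0, "z": 0, "rx": 0, "ry": 0, "rz": 0, "claw": 220}, {"x": 0, "y": 0, "z": 0, "rx": 0, "ry": 0, "rz": 0, "claw": 220}]' --squeeze 12

```text
t: 15.58
tool_pos: [0.4481, -0.0873, 0.0231]
orientation: [1.973, 2.445, 0.0]
force: [-0.4, -0.2, 3.4]
opening: 0.0267
gripper_force: 12.0
```

Emit:
arm_command --targets '[{"x": 0, "y": 0, "z": 0.03, "rx": 0, "ry": 0, "rz": 0, "claw": 220}, {"x": 0, "y": 0, "z": 0.09, "rx": 0, "ry": 0, "rz": 0, "claw": 220}, {"x": 0, "y": 0.01, "z": 0.16, "rx": 0, "ry": 0, "rz": 0, "claw": 220}, {"x": 0, "y": 0.05, "z": 0.22, "rx": 0, "ry": 0, "rz": 0, "claw": 220}, {"x": 0, "y": 0.11, "z": 0.26, "rx": 0, "ry": 0, "rz": 0, "claw": 220}, {"x": 0, "y": 0.18, "z": 0.26, "rx": 0, "ry": 0, "rz": 0, "claw": 220}, {"x": 0, "y": 0.25, "z": 0.26, "rx": 0, "ry": 0, "rz": 0, "claw": 220}, {"x": 0, "y": 0.32, "z": 0.26, "rx": 0, "ry": 0, "rz": 0, "claw": 220}, {"x": 0, "y": 0.39, "z": 0.26, "rx": 0, "ry": 0, "rz": 0, "claw": 220}, {"x": 0, "y": 0.46, "z": 0.26, "rx": 0, "ry": 0, "rz": 0, "claw": 220}]' --squeeze 12

```text
t: 16.42
tool_pos: [0.4475, 0.1445, 0.1528]
orientation: [1.973, 2.445, 0.0]
force: [0.6, 0.4, -0.2]
opening: 0.027
gripper_force: 12.0
```

Emit:
arm_command --targets '[{"x": -0.01, "y": 0.07, "z": 0, "rx": 0, "ry": 0, "rz": 0, "claw": 220}, {"x": -0.025, "y": 0.13, "z": 0, "rx": 0, "ry": 0, "rz": 0, "claw": 220}, {"x": -0.025, "y": 0.18, "z": 0, "rx": 0, "ry": 0, "rz": 0, "claw": 220}, {"x": -0.025, "y": 0.208, "z": 0, "rx": 0, "ry": 0, "rz": 0, "claw": 220}, {"x": -0.025, "y": 0.208, "z": 0, "rx": 0, "ry": 0, "rz": 0, "claw": 220}, {"x": -0.025, "y": 0.208, "z": 0, "rx": 0, "ry": 0, "rz": 0, "claw": 220}, {"x": -0.025, "y": 0.208, "z": 0, "rx": 0, "ry": 0, "rz": 0, "claw": 220}, {"x": -0.025, "y": 0.208, "z": 0, "rx": 0, "ry": 0, "rz": 0, "claw": 220}]' --squeeze 12

```text
t: 17.08
tool_pos: [0.4355, 0.2458, 0.1527]
orientation: [-1.974, -2.444, 0.001]
force: [0.6, -0.2, -0.2]
opening: 0.0266
gripper_force: 12.0
```

Emit:
arm_command --targets '[{"x": -0.001, "y": 0.002, "z": -0.05, "rx": 0, "ry": 0, "rz": 0, "claw": 220}, {"x": -0.001, "y": 0.002, "z": -0.11, "rx": 0, "ry": 0, "rz": 0, "claw": 220}, {"x": -0.001, "y": 0.002, "z": -0.17, "rx": 0, "ry": 0, "rz": 0, "claw": 220}, {"x": -0.001, "y": 0.002, "z": -0.215, "rx": 0, "ry": 0, "rz": 0, "claw": 220}, {"x": -0.001, "y": 0.002, "z": -0.232, "rx": 0, "ry": 0, "rz": 0, "claw": 220}, {"x": -0.001, "y": 0.002, "z": -0.238, "rx": 0, "ry": 0, "rz": 0, "claw": 220}, {"x": -0.001, "y": 0.002, "z": -0.24, "rx": 0, "ry": 0, "rz": 0, "claw": 220}, {"x": -0.001, "y": 0.002, "z": -0.242, "rx": 0, "ry": 0, "rz": 0, "claw": 220}, {"x": -0.001, "y": 0.002, "z": -0.242, "rx": 0, "ry": 0, "rz": 0, "claw": 220}, {"x": -0.001, "y": 0.002, "z": -0.242, "rx": 0, "ry": 0, "rz": 0, "claw": 220}]' --squeeze 12

```text
t: 17.92
tool_pos: [0.4361, 0.2483, 0.0334]
orientation: [1.972, 2.444, 0.004]
force: [0.3, -0.7, -0.9]
opening: 0.027
gripper_force: 12.0
```

Emit:
arm_command --targets '[{"x": 0, "y": 0, "z": -0.001, "rx": 0, "ry": 0, "rz": 0, "claw": 220}, {"x": 0, "y": 0, "z": -0.002, "rx": 0, "ry": 0, "rz": 0, "claw": 220}, {"x": 0, "y": 0, "z": -0.003, "rx": 0, "ry": 0, "rz": 0, "claw": 220}, {"x": 0, "y": 0, "z": -0.003, "rx": 0, "ry": 0, "rz": 0, "claw": 220}]' --squeeze 12

```text
t: 18.25
tool_pos: [0.4357, 0.2483, 0.0321]
orientation: [1.972, 2.445, 0.002]
force: [-3.7, -1.2, 10.8]
opening: 0.027
gripper_force: 12.0
```

Emit:
arm_command --targets '[{"x": 0, "y": 0, "z": 0.001, "rx": 0, "ry": 0, "rz": 0, "claw": 220}, {"x": 0, "y": 0, "z": 0.001, "rx": 0, "ry": 0, "rz": 0, "claw": 178}, {"x": 0, "y": 0, "z": 0.001, "rx": 0, "ry": 0, "rz": 0, "claw": 165}, {"x": 0, "y": 0, "z": 0.001, "rx": 0, "ry": 0, "rz": 0, "claw": 130}, {"x": 0, "y": 0, "z": 0.001, "rx": 0, "ry": 0, "rz": 0, "claw": 110}, {"x": 0, "y": 0, "z": 0.001, "rx": 0, "ry": 0, "rz": 0, "claw": 110}, {"x": 0, "y": 0, "z": 0.02, "rx": 0, "ry": 0, "rz": 0, "claw": 110}, {"x": 0, "y": 0, "z": 0.08, "rx": 0, "ry": 0, "rz": 0, "claw": 110}, {"x": 0, "y": 0, "z": 0.16, "rx": 0, "ry": 0, "rz": 0, "claw": 110}, {"x": 0, "y": 0, "z": 0.24, "rx": 0, "ry": 0, "rz": 0, "claw": 110}]' --squeeze 12

```text
t: 19.08
tool_pos: [0.4337, 0.2473, 0.1513]
orientation: [-1.972, -2.444, 0.004]
force: [1.0, 0.4, 0.5]
opening: 0.053
gripper_force: 0.0
```

Emit:
arm_command --targets '[{"x": 0, "y": -0.03, "z": 0, "rx": 0, "ry": 0, "rz": 0.062, "claw": 130}, {"x": 0, "y": -0.09, "z": 0, "rx": 0, "ry": 0, "rz": 0.124, "claw": 130}, {"x": 0, "y": -0.16, "z": 0, "rx": 0, "ry": 0, "rz": 0.186, "claw": 130}, {"x": 0.02, "y": -0.23, "z": 0, "rx": 0, "ry": 0, "rz": 0.248, "claw": 130}, {"x": 0.05, "y": -0.29, "z": 0, "rx": 0, "ry": 0, "rz": 0.31, "claw": 130}, {"x": 0.08, "y": -0.35, "z": 0, "rx": 0, "ry": 0, "rz": 0.372, "claw": 130}, {"x": 0.12, "y": -0.41, "z": 0, "rx": 0, "ry": 0, "rz": 0.434, "claw": 130}, {"x": 0.16, "y": -0.47, "z": 0, "rx": 0, "ry": 0, "rz": 0.496, "claw": 130}, {"x": 0.2, "y": -0.52, "z": 0, "rx": 0, "ry": 0, "rz": 0.558, "claw": 130}, {"x": 0.24, "y": -0.53, "z": 0, "rx": 0, "ry": 0, "rz": 0.62, "claw": 130}]' --squeeze 12

```text
t: 19.92
tool_pos: [0.5559, -0.0214, 0.1513]
orientation: [0.252, 3.131, -0.002]
force: [-0.4, 0.9, -0.9]
opening: 0.0457
gripper_force: 0.0
```

Emit:
arm_command --targets '[{"x": 0.05, "y": 0, "z": 0, "rx": 0, "ry": 0, "rz": 0.058, "claw": 130}, {"x": 0.054, "y": 0, "z": 0, "rx": 0, "ry": 0, "rz": 0.058, "claw": 130}, {"x": 0.054, "y": 0, "z": 0, "rx": 0, "ry": 0, "rz": 0.058, "claw": 130}, {"x": 0.054, "y": 0, "z": 0, "rx": 0, "ry": 0, "rz": 0.058, "claw": 130}, {"x": 0.054, "y": 0, "z": 0, "rx": 0, "ry": 0, "rz": 0.058, "claw": 130}, {"x": 0.054, "y": 0, "z": 0, "rx": 0, "ry": 0, "rz": 0.058, "claw": 130}, {"x": 0.054, "y": 0, "z": 0, "rx": 0, "ry": 0, "rz": 0.058, "claw": 130}]' --squeeze 12

```text
t: 20.5
tool_pos: [0.5814, -0.0168, 0.1508]
orientation: [0.075, 3.14, -0.0]
force: [0.4, -0.1, -0.8]
opening: 0.0456
gripper_force: 0.0
```

```bash
python3 - <<'E'
from h import *
st(); im,d,c=cap('wrist','w4.png'); P=cloud(c,d)
m=((P[...,2]>.038)&(P[...,2]<.05)&(d>0)).astype(np.uint8)
n,l,s,ce=cv2.connectedComponentsWithStats(m)
for i in range(1,n):
    if s[i,4]>30: p=P[l==i]; print(ce[i].round(),s[i],p.mean(0).round(4),cv2.minEnclosingCircle((p[:,:2]*1000).astype(np.float32)))
cap('top','top3.png')
E
```

```text
t 20.5 pos [ 0.5814 -0.0168  0.1508] ty [ 0.048  0.999 -0.   ] tz [ 0. -0. -1.] open 0.0456 gf 0.0 F [ 0.4 -0.1 -0.8]
[563.  23.] [551   0  36  43 568] [0.4631 0.148  0.0442] ((461.27838134765625, 155.6104736328125), 17.21483039855957)
[614.  16.] [597   0  31  35 428] [0.4602 0.1809 0.044 ] ((460.73486328125, 177.55612182617188), 12.404458045959473)
[100.  39.] [ 89  30  23  19 324] [ 0.4584 -0.1563  0.0452] ((457.9683837890625, -157.61761474609375), 5.808344841003418)
[420.  61.] [415  37  19  48 149] [0.482  0.0557 0.0431] ((481.44580078125, 60.000160217285156), 16.350536346435547)
[316. 208.] [309 200  14  16 183] [ 0.581  -0.0197  0.0456] ((581.8616943359375, -19.66956329345703), 5.339381694793701)
[584. 287.] [534 281  99  12 715] [0.6584 0.1928 0.044 ] ((657.8960571289062, 195.80160522460938), 40.135986328125)
[319. 298.] [268 292 103  13 789] [ 0.6583 -0.021   0.0441] ((658.740966796875, -21.28387451171875), 40.96455764770508)
[ 48. 309.] [ 15 304  68  11 463] [ 0.6582 -0.2447  0.0438] ((657.73681640625, -247.4365997314453), 28.759532928466797)
```

View pics/w4.png

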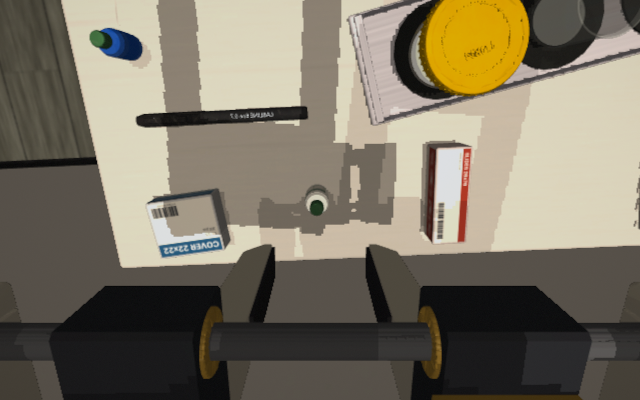

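The vial's cap is at (316,208), 2–3 mm off centre between the fingers, so I'll correct for that and descend.

Emit:
arm_command --targets '[{"x": 0, "y": -0.005, "z": -0.06, "rx": 0, "ry": 0, "rz": 0, "claw": 130}, {"x": 0, "y": -0.005, "z": -0.13, "rx": 0, "ry": 0, "rz": 0, "claw": 130}, {"x": 0, "y": -0.005, "z": -0.19, "rx": 0, "ry": 0, "rz": 0, "claw": 130}, {"x": 0, "y": -0.005, "z": -0.24, "rx": 0, "ry": 0, "rz": 0, "claw": 130}, {"x": 0, "y": -0.005, "z": -0.26, "rx": 0, "ry": 0, "rz": 0, "claw": 130}, {"x": 0, "y": -0.005, "z": -0.26, "rx": 0, "ry": 0, "rz": 0, "claw": 130}, {"x": 0, "y": -0.005, "z": -0.26, "rx": 0, "ry": 0, "rz": 0, "claw": 130}, {"x": 0, "y": -0.005, "z": -0.26, "rx": 0, "ry": 0, "rz": 0, "claw": 150}, {"x": 0, "y": -0.005, "z": -0.26, "rx": 0, "ry": 0, "rz": 0, "claw": 165}, {"x": 0, "y": -0.005, "z": -0.26, "rx": 0, "ry": 0, "rz": 0, "claw": 180}]' --squeeze 8

```text
t: 21.43
tool_pos: [0.5835, -0.0198, 0.0225]
orientation: [0.074, 3.137, -0.001]
force: [-0.2, 0.1, -0.6]
opening: 0.031
gripper_force: 0.0
```

Emit:
arm_command --targets '[{"x": 0, "y": 0, "z": 0, "rx": 0, "ry": 0, "rz": 0, "claw": 188}, {"x": 0, "y": 0, "z": 0, "rx": 0, "ry": 0, "rz": 0, "claw": 194}, {"x": 0, "y": 0, "z": 0, "rx": 0, "ry": 0, "rz": 0, "claw": 200}, {"x": 0, "y": 0, "z": 0, "rx": 0, "ry": 0, "rz": 0, "claw": 206}, {"x": 0, "y": 0, "z": 0, "rx": 0, "ry": 0, "rz": 0, "claw": 220}, {"x": 0, "y": 0, "z": 0, "rx": 0, "ry": 0, "rz": 0, "claw": 240}, {"x": 0, "y": 0, "z": 0, "rx": 0, "ry": 0, "rz": 0, "claw": 240}]' --squeeze 8

```text
t: 22.02
tool_pos: [0.582, -0.0197, 0.0206]
orientation: [0.074, 3.141, -0.0]
force: [-0.1, 1.0, 2.6]
opening: 0.0188
gripper_force: 8.0
```

Emit:
arm_command --targets '[{"x": 0, "y": 0, "z": 0.03, "rx": 0, "ry": 0, "rz": 0, "claw": 240}, {"x": 0, "y": 0, "z": 0.09, "rx": 0, "ry": 0, "rz": 0, "claw": 240}, {"x": -0.01, "y": 0.01, "z": 0.16, "rx": 0, "ry": 0, "rz": 0, "claw": 240}, {"x": -0.05, "y": 0.05, "z": 0.22, "rx": 0, "ry": 0, "rz": -0.03, "claw": 240}, {"x": -0.09, "y": 0.1, "z": 0.26, "rx": 0, "ry": 0, "rz": -0.09, "claw": 240}, {"x": -0.13, "y": 0.15, "z": 0.26, "rx": 0, "ry": 0, "rz": -0.15, "claw": 240}, {"x": -0.16, "y": 0.21, "z": 0.26, "rx": 0, "ry": 0, "rz": -0.21, "claw": 240}, {"x": -0.19, "y": 0.27, "z": 0.26, "rx": 0, "ry": 0, "rz": -0.27, "claw": 240}, {"x": -0.22, "y": 0.33, "z": 0.26, "rx": 0, "ry": 0, "rz": -0.33, "claw": 240}, {"x": -0.25, "y": 0.39, "z": 0.26, "rx": 0, "ry": 0, "rz": -0.39, "claw": 240}]' --squeeze 8

```text
t: 22.85
tool_pos: [0.4563, 0.1757, 0.1504]
orientation: [1.267, 2.875, 0.0]
force: [-0.0, 0.4, 0.1]
opening: 0.0188
gripper_force: 8.0
```

Emit:
arm_command --targets '[{"x": -0.02, "y": 0.06, "z": 0, "rx": 0, "ry": 0, "rz": -0.05, "claw": 240}, {"x": -0.04, "y": 0.12, "z": 0, "rx": 0, "ry": 0, "rz": -0.1, "claw": 240}, {"x": -0.06, "y": 0.18, "z": 0, "rx": 0, "ry": 0, "rz": -0.15, "claw": 240}, {"x": -0.07, "y": 0.24, "z": 0, "rx": 0, "ry": 0, "rz": -0.2, "claw": 240}, {"x": -0.08, "y": 0.29, "z": 0, "rx": 0, "ry": 0, "rz": -0.25, "claw": 240}, {"x": -0.08, "y": 0.309, "z": 0, "rx": 0, "ry": 0, "rz": -0.264, "claw": 240}, {"x": -0.08, "y": 0.309, "z": 0, "rx": 0, "ry": 0, "rz": -0.264, "claw": 240}, {"x": -0.08, "y": 0.309, "z": 0, "rx": 0, "ry": 0, "rz": -0.264, "claw": 240}, {"x": -0.08, "y": 0.309, "z": 0, "rx": 0, "ry": 0, "rz": -0.264, "claw": 240}, {"x": -0.08, "y": 0.309, "z": 0, "rx": 0, "ry": 0, "rz": -0.264, "claw": 240}]' --squeeze 8

```text
t: 23.68
tool_pos: [0.4176, 0.328, 0.1503]
orientation: [1.966, 2.45, -0.001]
force: [0.5, 0.0, 0.8]
opening: 0.0193
gripper_force: 8.0
```

Emit:
arm_command --targets '[{"x": -0.001, "y": 0.003, "z": -0.05, "rx": 0, "ry": 0, "rz": 0, "claw": 240}, {"x": -0.001, "y": 0.003, "z": -0.11, "rx": 0, "ry": 0, "rz": 0, "claw": 240}, {"x": -0.001, "y": 0.003, "z": -0.17, "rx": 0, "ry": 0, "rz": 0, "claw": 240}, {"x": -0.001, "y": 0.003, "z": -0.215, "rx": 0, "ry": 0, "rz": 0, "claw": 240}, {"x": -0.001, "y": 0.003, "z": -0.232, "rx": 0, "ry": 0, "rz": 0, "claw": 240}, {"x": -0.001, "y": 0.003, "z": -0.238, "rx": 0, "ry": 0, "rz": 0, "claw": 240}, {"x": -0.001, "y": 0.003, "z": -0.24, "rx": 0, "ry": 0, "rz": 0, "claw": 240}, {"x": -0.001, "y": 0.003, "z": -0.242, "rx": 0, "ry": 0, "rz": 0, "claw": 240}, {"x": -0.001, "y": 0.003, "z": -0.242, "rx": 0, "ry": 0, "rz": 0, "claw": 240}, {"x": -0.001, "y": 0.003, "z": -0.242, "rx": 0, "ry": 0, "rz": 0, "claw": 240}]' --squeeze 8

```text
t: 24.52
tool_pos: [0.4179, 0.3312, 0.031]
orientation: [1.965, 2.45, 0.004]
force: [-0.2, 0.3, -0.9]
opening: 0.0187
gripper_force: 8.0
```

Emit:
arm_command --targets '[{"x": 0, "y": 0, "z": -0.001, "rx": 0, "ry": 0, "rz": 0, "claw": 240}, {"x": 0, "y": 0, "z": -0.002, "rx": 0, "ry": 0, "rz": 0, "claw": 240}, {"x": 0, "y": 0, "z": -0.002, "rx": 0, "ry": 0, "rz": 0, "claw": 240}, {"x": 0, "y": 0, "z": -0.002, "rx": 0, "ry": 0, "rz": 0, "claw": 240}]' --squeeze 8

```text
t: 24.85
tool_pos: [0.4175, 0.331, 0.0295]
orientation: [1.965, 2.45, 0.002]
force: [-1.2, -0.6, 4.9]
opening: 0.0189
gripper_force: 8.0
```

Contact. I'll release, lift, and move up and back to look at the whole row.

Emit:
arm_command --targets '[{"x": 0, "y": 0, "z": 0, "rx": 0, "ry": 0, "rz": 0, "claw": 200}, {"x": 0, "y": 0, "z": 0, "rx": 0, "ry": 0, "rz": 0, "claw": 190}, {"x": 0, "y": 0, "z": 0, "rx": 0, "ry": 0, "rz": 0, "claw": 160}, {"x": 0, "y": 0, "z": 0, "rx": 0, "ry": 0, "rz": 0, "claw": 130}, {"x": 0, "y": 0, "z": 0, "rx": 0, "ry": 0, "rz": 0, "claw": 130}, {"x": 0, "y": 0, "z": 0.02, "rx": 0, "ry": 0, "rz": 0, "claw": 130}, {"x": 0, "y": 0, "z": 0.08, "rx": 0, "ry": 0, "rz": 0, "claw": 130}, {"x": 0, "y": 0, "z": 0.16, "rx": 0, "ry": 0, "rz": 0, "claw": 130}, {"x": 0, "y": 0, "z": 0.24, "rx": 0, "ry": 0, "rz": 0, "claw": 130}, {"x": 0, "y": 0, "z": 0.3, "rx": 0, "ry": 0, "rz": 0, "claw": 130}]' --squeeze 8

```text
t: 25.68
tool_pos: [0.4174, 0.3309, 0.1827]
orientation: [1.965, 2.45, 0.005]
force: [0.9, 0.6, 0.3]
opening: 0.0456
gripper_force: 0.0
```

Emit:
arm_command --targets '[{"x": 0, "y": 0.06, "z": 0.06, "rx": 0, "ry": 0, "rz": 0.062, "claw": 130}, {"x": 0, "y": 0.06, "z": 0.12, "rx": 0, "ry": 0, "rz": 0.124, "claw": 130}, {"x": 0.02, "y": 0, "z": 0.16, "rx": 0, "ry": 0, "rz": 0.186, "claw": 130}, {"x": 0.05, "y": -0.06, "z": 0.2, "rx": 0, "ry": 0, "rz": 0.248, "claw": 130}, {"x": 0.08, "y": -0.12, "z": 0.2, "rx": 0, "ry": 0, "rz": 0.31, "claw": 130}, {"x": 0.11, "y": -0.18, "z": 0.2, "rx": 0, "ry": 0, "rz": 0.372, "claw": 130}, {"x": 0.14, "y": -0.22, "z": 0.2, "rx": 0, "ry": 0, "rz": 0.434, "claw": 130}, {"x": 0.16, "y": -0.24, "z": 0.2, "rx": 0, "ry": 0, "rz": 0.496, "claw": 130}, {"x": 0.16, "y": -0.24, "z": 0.2, "rx": 0, "ry": 0, "rz": 0.558, "claw": 130}, {"x": 0.16, "y": -0.24, "z": 0.2, "rx": 0, "ry": 0, "rz": 0.62, "claw": 130}]' --squeeze 8

```text
t: 26.52
tool_pos: [0.4974, 0.2094, 0.2792]
orientation: [0.178, 3.136, 0.0]
force: [-0.4, 0.2, 0.2]
opening: 0.0456
gripper_force: 0.0
```

```bash
python3 - <<'E'
from h import *
[cap('wrist') for _ in range(4)]; st(); im,d,c=cap('wrist','w5.png'); P=cloud(c,d)
D=np.array([[.417,.330],[.4355,.247],[.453,.164],[.4715,.0812]])
for n,(lo,hi),k in zip(('vial','bottle','beaker','cup'),((.046,.062),(.06,.076),(.052,.07),(.066,.082)),D):
    p=P[(P[...,2]>lo)&(P[...,2]<hi)&(np.hypot(P[...,0]-k[0],P[...,1]-k[1])<.045)]
    (x,y),r=cv2.minEnclosingCircle((p[:,:2]*1000).astype(np.float32)); print(n,len(p),round(x,1),round(y,1),round(r,1),p.mean(0).round(4),'dev mm',round(x-1000*k[0],1),round(y-1000*k[1],1))
E
```

```text
t 26.72 pos [0.4968 0.2106 0.2789] ty [0.121 0.993 0.   ] tz [ 0.  0. -1.] open 0.0455 gf 0.0 F [ 0.2 -0.4  0.4]
vial 114 417.6 330.3 5.4 [0.4176 0.3295 0.0546] dev mm 0.6 0.3
bottle 170 435.8 247.5 7.0 [0.4355 0.2473 0.0691] dev mm 0.3 0.5
beaker 457 454.2 164.0 21.8 [0.4557 0.1608 0.0624] dev mm 1.2 -0.0
cup 2995 474.0 80.3 31.8 [0.4729 0.0818 0.0737] dev mm 2.5 -0.9
```

View pics/w5.png

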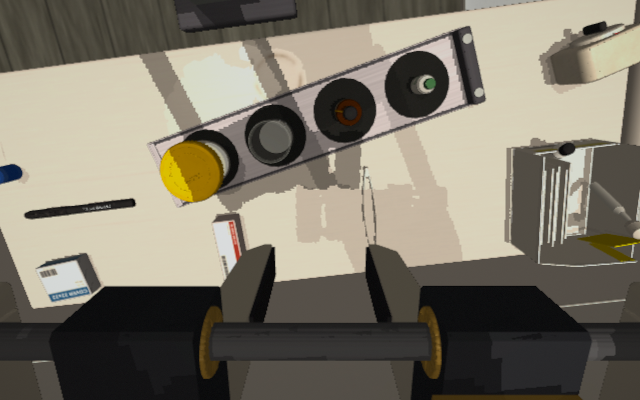

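The last picture shows all four upright on their discs in the right order: vial (428,84) next to the stop, bottle (349,112), beaker (269,140) and cup (192,170). They are within about 3 mm of the disc centres, the gripper is clear and the blue vial hasn't been moved.

```bash
python3 -c "
from plant import robot
print(robot.close_job())"
```

```text
the job is handed in; nothing more can be done
None
```

I handed the job in at about 27 s: vial, bottle, beaker and cup stand upright in that order from the stop bar, within about 3 mm of their disc centres by my last camera check; the judged result was not shown.

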